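# Screw the boiler cap of the espresso maker down snug

### The job

The espresso maker's boiler has been filled and its black cap lies on the worktop. Set the cap level on the boiler neck, start it on the thread and screw it down clockwise until you feel it bite on the gasket and turn snug, but do not overtighten it; then let go. Do not force or press hard on the neck, and leave the carafe and the other things on the worktop where they are.

Things in the scene. Friction and masses are not known exactly. Their poses are not given: they have to be found in the camera images.
- cap: Black ribbed screw cap of the boiler, 58 mm across, 31 mm high, about 0.09 kg, standing upright on the worktop, open side down. Origin: centre of its lower edge; z up. Inside it is 20 mm deep, with four thread lugs 3 to 5 mm above the lower edge. The red bar on its top points along its x axis; the lugs repeat every quarter turn. The thread holds by friction when the cap is let go.
- cap_grip (a point): On the cap's axis, 22 mm above its lower edge: a good height for the grasp, level and across the ribs (58 mm) from any side.
- boiler_neck: Threaded neck on the maker's top plate, 50 mm over the thread, fixed. Origin: on its axis at the top plate, 242 mm above the worktop; z up. Four-start thread, 40 mm a turn; clockwise from above goes down. With cap x and neck x parallel (or quarter turns apart) the lugs drop in and the cap's edge rests about 19 mm above the origin; at other yaws up to 28 mm, and turning clockwise feeds it in.
- neck_mouth (a point): Centre of the neck's rim, 30.5 mm above its origin. The cap fits with about 1 mm play. On the rim sits an orange gasket, 2 to 6 mm proud; its wear is not given, so the cap bites 0.8 to 1.5 rad past alignment. Before that it turns easily. Then the gasket yields 20 N per mm (0.16 rad) and the turning torque climbs within some 0.25 rad: 0.35 to 0.5 N m is snug, over 0.65 N m overtightened.
- brewer: Espresso maker, black with a steel top, 250 mm deep, 210 mm wide, top plate 242 mm high, heavy and fixed. Origin: on the worktop under the neck's axis; its front (drip tray, filter holder whose handle ends 244 mm out) points along -x. The boiler and its neck sit in a rubber mount that twists about 0.04 rad at snug torque, so torque is still felt when turning pauses.
- carafe: Small glass carafe, 68 mm across and 60 mm high, on the drip tray. Origin: centre of its foot. Leave it there.
- cup: White cup with a handle, 62 mm across, 56 mm high; stands on the other side of the maker from the cap. Origin: centre of its foot. Leave alone.
- pitcher: Steel milk pitcher, 80 mm across, 95 mm high. Origin: centre of its foot. Leave alone.
- sugar_jar: Blue sugar jar with a wooden lid, 80 mm across, 115 mm high. Origin: centre of its foot. Leave alone.
- coffee_tin: Coffee tin, red with a black lid, 96 mm across, 135 mm high. Origin: centre of its foot. Leave alone.
- tamper: Wooden tamper, 52 mm across, 79 mm high, upright. Origin: centre of its foot. Leave alone.
- spoon: Steel spoon 150 mm long lying flat. Origin: its middle. Leave alone.
Mind the look-alikes: they are no part of the job. Of the things that look like the cap, take the one that is farthest to the robot's left at the start.

How it is judged (in metres and radians):
On the way:
1. the cap stands over the neck with its thread started (horizontal distance between cap and boiler_neck below 0.004 m and z of cap in the frame of boiler_neck below 0.03 m and angle between cap's own z axis and vertical below 0.1 rad and contact force between the fingers and cap above 1 N), for 0.1 s.
At the end, for the whole second after the job is handed in: The cap sits level (under 3 degrees) and centred (within 3 mm) on the boiler neck, at rest, with its thread pulling down on the gasket with 15 to 45 N (snug) (horizontal distance between cap and boiler_neck below 0.003 m and contact force between cap and boiler_neck between 15 and 45 N and angle between cap's own z axis and vertical below 0.05 rad and linear speed of cap below 0.01 m/s); the robot touches nothing.
It fails at once if the thread or the neck is loaded with more than 55 N: overtightened, cross-threaded or pressed too hard (contact force between cap and boiler_neck above 55 N).
It fails at once if the carafe or another bystander is shifted by more than 25 mm (distance of any of carafe, cup, pitcher, sugar_jar, coffee_tin, tamper, spoon from where it was at the start of the episode above 0.025 m).
It fails at once if the robot pushes on the espresso maker with more than 20 N (contact force between any of the fingers, the arm and brewer above 20 N).
It also fails if it takes over 64 s, if anything falls off the work surface, if the arm or the gripper's body presses on something with over 40 N, if the wrist force passes 120 N, or if a joint passes its speed limit or range.

### The arm

A 6-joint arm with a two-finger parallel gripper is mounted at the origin on the work surface. World frame = base frame: x ahead of the robot, y to its left, z up, the work surface at z = 0. Lengths are in mm, angles in rad, forces in N, time in s.
With the tool pointing down it reaches from about 275 to 750 mm from the base axis. Payload 10.2 kg.
Tool frame: the origin (TCP) lies between the finger pads; the fingertips stand 17 mm ahead of it and the grasp point (between the pads) lies 2 mm behind it; z points along the fingers, y is the line along which they close (so a half turn about z gives the same grasp; the last joint's range is limited). The gripper opens to 85 mm and grips with 20 to 120 N. Pads are 22 mm wide; open, the fingers measure 114 mm over their backs; the gripper's body (76 mm by 85 mm) begins 54 mm behind the grasp point. The pads swing forward as they close: fully open they stand 13 mm farther back than shut.
Start: joints at [-1.552, 0.313, 1.498, -0, 1.331, -0.223], TCP at [125.698, -509.736, 219.194] pointing down, gripper open.
Joint ranges: [-2.94, 2.94], [-0.97, 2.17], [0.19, 2.56], [-1.23, 4.37], [0.02, 3.11], [-2.88, 2.88]. Speed limits (rad/s): [2.39, 2.39, 3.01, 3.14, 3.14, 3.14].

### API

Orientations are given as a unit quaternion [w, x, y, z].
In Python, from rig import * gives the robot as it stands.
- The arm moves only by the tool step_arm, never from a script. Its argument "commands" is text: rows parted by semicolons, each of 7 numbers parted by spaces: the opening, from 0 (shut) to 1 (fully open), then the shift along the tool's x, y, z in cm, then the turn, a rotation vector about the tool's x, y, z in rad. In form: hand x y z rx ry rz; .... A call has 1 to 20 rows; each row is the pose to reach, as a shift and turn from the pose commanded when the call began, along the tool's axes at that moment; what a row does not reach only later rows make up. A row lasts 1/12 s, in which the tool goes at most 41.7 mm and 7.16 degrees, less where a joint would pass 70% of its speed; a pose out of reach is approached as far as the arm can. A call with a gripper value outside its range is refused whole. The fingers move at their own pace and stop on an object; "newtons" is the grip in N (left out, the last holds). Time passes only in rows, so rows that repeat a pose let the fingers close. It gives the time, the measured TCP pose, the force, the opening and the grip force at its end, in the units of the state.
- sense(): the state, without advancing time (a new reading comes with each control period).
- capture(name): name is "scene" or "top" or "wrist"; returns the picture (400x640x3 uint8, red, green, blue); there is no depth.
- camera_model(name): a dict with "mtx" (3x3 intrinsics, pixels), "k1" (the pictures are not rectified: a ray, as slopes to the right and down, at radius r is drawn at 1 + k1 r^2 times it, then the intrinsics apply), "eye" and "rotation" of the camera in the world. Camera axes: x right, y down, z forward; pixel columns grow to the right and rows downward; lengths in mm; the calibration is good to about 2 mm. A picture is of the moment at which its call begins: read the wrist's pose just before it. camera_model takes no time and is no camera call; for the wrist camera it gives the pose at the moment of the call.
- finish_job(): hands the job in; it is judged then, once.
Trained networks look in the newest picture that a camera, given by its name, has taken for a name from the list of things; names that differ only in an ending like _2 or _b are one class to them, and where a whole thing is asked for, a point or a joint stands for the part that bears it (a point fixed in the world has none). Each returns a list of dicts, best first, with "score" (0 to 1); they miss things now and then, are a little off and sometimes report something else, mostly with a low value. They report only what shows in the picture. A call takes as long as a camera call. They do not tell look-alikes from the thing itself.
- search_frame(camera, label): "rect" ([centre column, centre row, width, height] in pixels, round what is visible of it).
- trace(camera, label): "mask" (400x640 bool, what is visible of it) and "rect" ([centre column, centre row, width, height] in pixels, round what is visible of it).
- spot_point(camera, label): "xy" ([column, row] in pixels: a listed point, or the origin of a listed thing).
The state is a dict: "time_s": time; "joints": joint angles; "dq": joint speeds; "tau": joint torques, N m; "eef_pos": TCP position; "ee_rot": TCP orientation; "force": force on the tool from outside, world axes, zero at the start; "wrist_torque": the same for the moment, N m; "grip_width": opening from 0.0 (shut) to 1.0 (fully open); "grip_force": force on a finger pad.
Only numpy, scipy, OpenCV 4.12 (cv2) and the standard library are available. Lean on these libraries where they do the work, as an engineer would, in place of code of your own. Each camera call takes 0.05 s, during which the arm holds its last target. There are 200 camera calls.

## Working session

There is one attempt and no reset: what is moved stays moved. The work goes in short steps, Python scripts to look and compute and a tool call to move; the robot and the scene stay as the last step left them, time stands still between calls to the robot, and variables do not carry over. Pictures are saved under pics/ and viewed, at most 10 in all, crops included, and the job is handed in when it is done.

Besides the shell and the picture viewer there is one more tool, called after "Emit:" by a JSON object that holds its "method" and its "body", one argument or row to a line. step_arm: Moves the arm, as the interface text tells. Its arguments: {"type":"object","properties":{"commands":{"type":"string"},"newtons":{"type":"number"}},"required":["commands"]}

```bash
mkdir -p pics; ls
cat > h.py <<'E'
from rig import *
import numpy as np, cv2
from scipy.spatial.transform import Rotation as R
def ray(cam,uv,m=None):
    m=m or camera_model(cam); K=np.array(m["mtx"])
    d=np.linalg.inv(K)@[uv[0],uv[1],1.]; x,y=d[:2]
    rd=np.hypot(x,y); r=rd
    for _ in range(20): r=rd/(1+m["k1"]*r*r)
    s=r/rd if rd>0 else 1
    return np.array(m["eye"],float),np.array(m["rotation"])@[x*s,y*s,1.]
def at_z(cam,uv,z,m=None):
    e,d=ray(cam,uv,m); return e+d*(z-e[2])/d[2]
def proj(cam,p,m=None):
    m=m or camera_model(cam); c=np.array(m["rotation"]).T@(np.array(p)-m["eye"]); x,y=c[:2]/c[2]
    f=1+m["k1"]*(x*x+y*y); q=np.array(m["mtx"])@[x*f,y*f,1]; return q[:2]
def save(n,im): cv2.imwrite(f"pics/{n}.png",cv2.cvtColor(im,cv2.COLOR_RGB2BGR))
E
python3 - <<'E'
from h import *
np.set_printoptions(precision=1,suppress=True)
a=capture("top");b=capture("scene")
save("two",np.vstack([cv2.resize(a,(480,300)),cv2.resize(b,(480,300))]))
for c in("top","scene"):
    m=camera_model(c);print(c,np.array(m["eye"]),m["k1"],np.array(m["mtx"])[0,0])
    for l in("cap","boiler_neck"):
        for d in search_frame(c,l)[:4]: print(c,l,round(d["score"],2),np.array(d["rect"]),at_z(c,d["rect"][:2],31 if l=="cap" else 272))
    for l in("cap","boiler_neck","neck_mouth","brewer"):
        for d in spot_point(c,l)[:3]: print(c,l,"pt",round(d["score"],2),np.array(d["xy"]),at_z(c,d["xy"],dict(cap=0,boiler_neck=242,neck_mouth=272.5,brewer=0)[l]))
s=sense();print(s["time_s"],s["eef_pos"],s["ee_rot"],s["force"],s["wrist_torque"])
E
```

```text
pics
top [ 431.8   -9.1 1301.7] -0.04936679129998131 380.28463251316464Traceback (most recent call last):
  File "<stdin>", line 8, in <module>
  File "h.py", line 12, in at_z
    e,d=ray(cam,uv,m); return e+d*(z-e[2])/d[2]
        ~~~^^^^^^^^^^
  File "h.py", line 10, in ray
    return np.array(m["eye"],float),np.array(m["rotation"])@[x*s,y*s,1.]
                                    ~~~~~~~~~~~~~~~~~~~~~~~^~~~~~~~~~~~~
ValueError: matmul: Input operand 1 has a mismatch in its core dimension 0, with gufunc signature (n?,k),(k,m?)->(n?,m?) (size 3 is different from 4)
```

```bash
sed -i 's/np.array(m\["rotation"\])/rot(m)/' h.py
cat >> h.py <<'E'
def rot(m): return R.from_quat(np.array(m["rotation"]),scalar_first=True).as_matrix()
E
python3 - <<'E'
from h import *
np.set_printoptions(precision=1,suppress=True)
print(camera_model("top")["rotation"])
for c in("top","scene"):
    for l in("cap","boiler_neck"):
        for d in search_frame(c,l)[:4]: print(c,l,round(d["score"],2),np.array(d["rect"]),at_z(c,d["rect"][:2],31 if l=="cap" else 272))
    for l in("cap","boiler_neck","neck_mouth","brewer"):
        for d in spot_point(c,l)[:3]: print(c,l,"pt",round(d["score"],2),np.array(d["xy"]),at_z(c,d["xy"],dict(cap=0,boiler_neck=242,neck_mouth=272.5,brewer=0)[l]))
s=sense();print(s["time_s"],s["eef_pos"],s["ee_rot"],s["force"],s["wrist_torque"])
E
```

```text
[ 0.1 -0.7  0.7 -0.1]
top cap 0.74 [239.  227.1  21.   21.5] [533.5 249.7  31. ]
top cap 0.66 [207.9 241.8  21.2  17.4] [485.5 351.8  31. ]
top cap 0.65 [266.8 229.7  19.4  16.4] [524.1 157.   31. ]
top cap 0.61 [238.6 251.7  19.1  16.3] [452.3 249.2  31. ]
top boiler_neck 0.64 [332.2 221.7  18.2  21.3] [526.6 -51.4 272. ]
top cap pt 0.73 [207.2 243.7] [480.5 362.7   0. ]
top cap pt 0.72 [240.3 226. ] [539.7 251.7   0. ]
top cap pt 0.59 [266.2 232.6] [516.5 163.    0. ]
top boiler_neck pt 0.83 [333.8 223. ] [525.6 -57.  242. ]
top neck_mouth pt 0.94 [335.1 219.1] [533.5 -59.3 272.5]
scene cap 0.81 [415.  216.1  18.3  12.8] [461.1 257.   31. ]
scene cap 0.8 [408.6 235.8  20.7  20.7] [551.1 249.5  31. ]
scene cap 0.75 [442.9 229.3  18.   19.2] [487.4 357.5  31. ]
scene cap 0.54 [385.8 224.4  24.4  17.1] [528.7 166.1  31. ]
scene boiler_neck 0.83 [326.3 166.1  19.4  19.1] [549.4 -49.1 272. ]
scene cap pt 0.79 [384.6 227.9] [522.  164.8   0. ]
scene cap pt 0.58 [405.4 236. ] [533.1 241.    0. ]
scene cap pt 0.55 [442.8 231.7] [473.7 363.4   0. ]
scene boiler_neck pt 0.81 [326.7 167.3] [526.3 -54.4 242. ]
scene neck_mouth pt 0.68 [481.2 264. ] [752.2 422.  272.5]
scene neck_mouth pt 0.54 [324.8 159.1] [522.6 -62.4 272.5]
scene brewer pt 0.96 [326.9 214.9] [531.3 -46.6   0. ]
scene brewer pt 0.35 [325.5 167.1] [ 304.2 -123.1    0. ]
0.75 [ 125.7 -509.7  219.2] [-0.   1.   0.1  0. ] [ 0.3 -0.3 -0.8] [ 0. -0.  0.]
```

View pics/two.png

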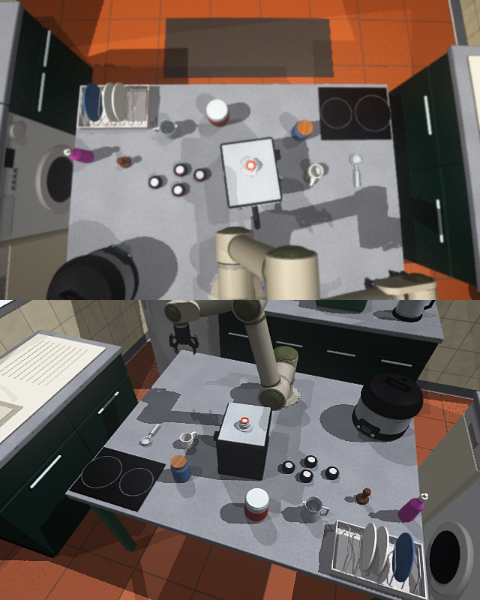

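```bash
cat >> h.py <<'E'
def togo(p,q=None,yaw=None,s=None):
    "tool-frame shift (cm) and rotvec to TCP world p, with tool down and tool-y along world yaw (mod pi, nearest) "
    s=s or sense(); A=R.from_quat(s["ee_rot"],scalar_first=True)
    sh=A.inv().apply(np.array(p)-s["eef_pos"])/10
    y=A.apply([0,1,0]); z=A.apply([0,0,1]); return sh,np.arctan2(y[1],y[0]),z
E
python3 - <<'E'
from h import *
np.set_printoptions(precision=3,suppress=True)
t=capture("top")
c=cv2.resize(t[185:275,180:360],None,fx=4,fy=4,interpolation=cv2.INTER_CUBIC); save("crop",c)
s=sense();print(s["joints"],s["ee_rot"])
print(togo([483,355,200]),togo([483,355,380]))
m=camera_model("wrist");print(R.from_quat(s["ee_rot"],scalar_first=True).inv().apply(np.array(m["eye"])-s["eef_pos"]),m["mtx"][0],m["k1"])
E
```

```text
[-1.552  0.313  1.498 -0.     1.331 -0.223] [-0.     0.993  0.121 -0.   ]
(array([ 55.399, -75.4  ,   1.921]), np.float64(-1.3289636783776102), array([-0.,  0., -1.])) (array([ 55.399, -75.4  , -16.079]), np.float64(-1.3289636783776102), array([-0.,  0., -1.]))
[  71.343   -0.007 -154.226] [320.212   0.    319.089] -0.02283446859081482
```

View pics/crop.png

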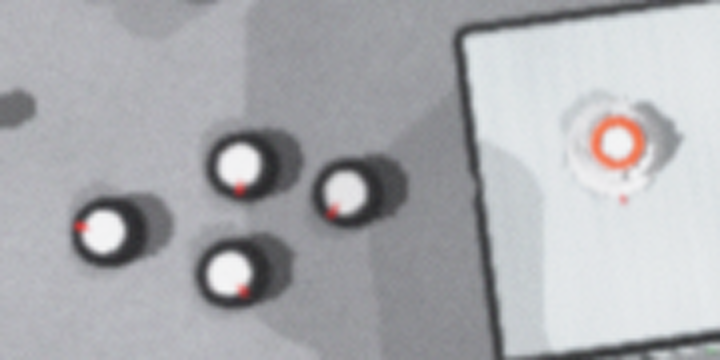

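Candidates for the cap (top view px): (207,243), (240,226), (267,233), (238,253). The leftmost, (207,243), at about (483,355) mm, is the one to take. The crop shows the red bar pointing left (+y), and the neck with its orange gasket at (334,221).

Emit:
{"method": "step_arm", "body": {
  "commands": "1 0 0 -4 0 0 -0.12; 1 0 0 -8 0 0 -0.25; 1 0 0 -12 0 0 -0.37; 1 3 -3 -16 0 0 -0.5; 1 6 -7 -16 0 0 -0.62; 1 8.5 -10.5 -16 0 0 -0.75; 1 11 -14 -16 0 0 -0.87; 1 14 -18 -16 0 0 -1; 1 17 -22 -16 0 0 -1.12; 1 20 -26 -16 0 0 -1.25; 1 22 -30 -16 0 0 -1.37; 1 25 -33 -16 0 0 -1.5; 1 27 -36 -16 0 0 -1.62; 1 29 -39 -16 0 0 -1.75; 1 32 -43 -16 0 0 -1.87; 1 34 -46 -16 0 0 -2; 1 37 -50 -16 0 0 -2.12; 1 39 -53 -16 0 0 -2.25; 1 42 -57 -16 0 0 -2.37; 1 44 -60 -16 0 0 -2.5",
  "newtons": 40
}}

```text
time_s: 2.47
eef_pos: [391.8, 135.5, 379.4]
ee_rot: [0.0, 0.198, 0.98, 0.0]
force: [0.6, -0.8, 0.3]
grip_width: 1.003
grip_force: 0.0
```

Run:
```python
from h import *
np.set_printoptions(precision=3,suppress=True)
s=sense();print(s["time_s"],s["eef_pos"],s["joints"]);print(togo([483,355,230]))
A=R.from_quat(s["ee_rot"],scalar_first=True); 
for y in (1.8,): print(A.inv().apply([np.cos(y),np.sin(y),0]))
```

```text
2.4667 [391.772 135.518 379.374] [ 0.049 -0.004  1.46  -0.     1.684 -1.124]
(array([ 0.108, 23.765, 14.942]), np.float64(1.172852297137073), array([ 0.001, -0.   , -1.   ]))
[ 0.587  0.81  -0.   ]
```

Emit:
{"method": "step_arm", "body": {
  "commands": "1 0 4 0 0 0 -0.12; 1 0 8 2 0 0 -0.25; 1 0 12 5 0 0 -0.37; 1 0 16 9 0 0 -0.5; 1 0.1 20 12 0 0 -0.63; 1 0.1 23.8 15 0 0 -0.63; 1 0.1 23.8 15 0 0 -0.63; 1 0.1 23.8 15 0 0 -0.63; 1 0.1 23.8 15 0 0 -0.63"
}}

```text
time_s: 3.22
eef_pos: [484.0, 352.8, 226.9]
ee_rot: [-0.002, -0.113, 0.994, -0.001]
force: [-0.7, -0.4, 0.9]
grip_width: 1.0
grip_force: 0.0
```

```bash
cat > w.py <<'E'
from h import *
np.set_printoptions(precision=2,suppress=True)
m=camera_model("wrist"); s=sense(); im=capture("wrist"); np.save("w.npy",im)
print(s["time_s"],s["eef_pos"],s["joints"])
for d in trace("wrist","cap")[:4]:
    k=d["mask"].astype(np.uint8); print(round(d["score"],2),np.array(d["rect"]),at_z("wrist",d["rect"][:2],15,m))
    u0,v0=np.array(d["rect"][:2],int); p=im[max(v0-45,0):v0+45,max(u0-45,0):u0+45].astype(int)
    red=(p[...,0]>120)&(p[...,0]>1.8*p[...,1])&(p[...,0]>1.8*p[...,2])
    vv,uu=np.nonzero(red); 
    if len(uu): 
        q=at_z("wrist",[uu.mean()+max(u0-45,0),vv.mean()+max(v0-45,0)],31,m); print("red",len(uu),q)
for d in spot_point("wrist","cap")[:4]: print("pt",round(d["score"],2),np.array(d["xy"]),at_z("wrist",d["xy"],0,m))
for d in spot_point("wrist","cap_grip")[:4]: print("grip",round(d["score"],2),np.array(d["xy"]),at_z("wrist",d["xy"],22,m))
save("w1",im)
E
python3 w.py
```

```text
3.2167 [484.02 352.83 226.91] [ 0.43  0.48  1.24 -0.    1.43 -1.36]
0.67 [240.9 121.2  57.   54.7] [448.43 254.68  15.  ]
red 47 [433.2  243.65  31.  ]
0.65 [327.1 171.6  51.9  54.7] [482.36 361.56  15.  ]
red 38 [486.39 378.12  31.  ]
0.62 [150.5 160.4  59.4  54.4] [515.4  159.17  15.  ]
red 42 [497.81 169.61  31.  ]
pt 0.87 [247.  119.1] [445.89 257.84   0.  ]
pt 0.82 [227.6 191.5] [536.93 248.78   0.  ]
pt 0.79 [159.8 155.5] [511.05 162.42   0.  ]
pt 0.7 [324.1 166.7] [480.12 357.66   0.  ]
grip 0.84 [240.6 118.2] [444.7  255.41  22.  ]
grip 0.69 [147.9 158.2] [511.61 159.44  22.  ]
grip 0.64 [330.4 172.6] [481.35 365.03  22.  ]
grip 0.62 [221.  198.9] [540.5  247.62  22.  ]
```

View pics/w1.png

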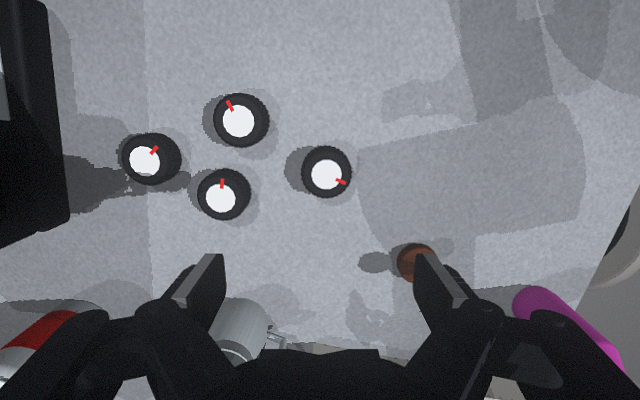

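The picture shows the four caps at (327,172), (240,119), (150,158) and (222,194). The target is at (327,172), with its red bar toward (343,182); the tamper is at (415,262).

```bash
cat > f.py <<'E'
from h import *
np.set_printoptions(precision=3,suppress=True)
def fit(im,m,uv,w,z=31):
    u0,v0=[int(max(c-w,0)) for c in uv]; p=im[v0:v0+2*w,u0:u0+2*w].astype(int)
    dk=(p.max(2)<70).astype(np.uint8)
    wh=(p.min(2)>190).astype(np.uint8)
    n,l,st,c=cv2.connectedComponentsWithStats(wh); i=1+np.argmin([np.hypot(*(c[j]-w))-st[j,4]*.05 for j in range(1,n)])
    cnt=max(cv2.findContours((l==i).astype(np.uint8),0,2)[0],key=len); h=cv2.convexHull(cnt)
    P=np.array([at_z("wrist",q[0]+[u0,v0],z,m)[:2] for q in cnt])
    A=np.c_[2*P,np.ones(len(P))]; x=np.linalg.lstsq(A,(P**2).sum(1),rcond=None)[0]
    for _ in range(10):
        r=np.hypot(*(P-x[:2]).T); g=abs(r-np.median(r))<1.2
        x=np.linalg.lstsq(A[g],(P[g]**2).sum(1),rcond=None)[0]
    red=(p[...,0]>110)&(p[...,0]>2*p[...,1])&(p[...,0]>2*p[...,2])
    vv,uu=np.nonzero(red); q=np.mean([at_z("wrist",[a+u0,b+v0],z,m)[:2] for a,b in zip(uu,vv)],0)
    d=q-x[:2]; return x[:2],np.sqrt(x[2]+x[:2]@x[:2]),np.arctan2(d[1],d[0]),np.hypot(*d),len(uu)
if __name__=="__main__":
    m=camera_model("wrist"); im=np.load("w.npy")
    print(fit(im,m,(327,172),28)); s=sense(); A=R.from_quat(s["ee_rot"],scalar_first=True)
    print(s["eef_pos"],A.apply(np.eye(3)))
    c=fit(im,m,(327,172),28)[0]; print(togo([c[0],c[1],120],s=s))
E
python3 f.py
```

```text
(array([485.532, 359.793]), np.float64(16.108824640699087), np.float64(1.35501343291041), np.float64(18.77671361461241), 37)
[484.845 351.594 231.14 ] [[-0.975 -0.222 -0.003]
 [-0.222  0.975  0.001]
 [ 0.003  0.001 -1.   ]]
(array([-0.216,  0.778, 11.115]), np.float64(1.7951330515758266), array([ 0.003,  0.001, -1.   ]))
```

Emit:
{"method": "step_arm", "body": {
  "commands": "1 -0.1 0.3 4 0 0 0; 1 -0.2 0.6 8 0 0 0; 1 -0.2 0.7 11 0 0 0; 1 -0.2 0.7 11 0 0 0; 1 -0.2 0.7 11 0 0 0; 1 -0.2 0.7 11 0 0 0; 1 -0.2 0.7 11 0 0 0; 1 -0.2 0.7 11 0 0 0"
}}

```text
time_s: 4.08
eef_pos: [485.8, 359.7, 121.5]
ee_rot: [0.002, -0.112, 0.994, 0.001]
force: [0.2, -0.2, -0.4]
grip_width: 1.002
grip_force: 0.0
```

```bash
cat > w2.py <<'E'
from f import *
m=camera_model("wrist"); s=sense(); im=capture("wrist"); np.save("w.npy",im); save("w2",im)
uv=proj("wrist",[485,359,31],m); print(uv,s["eef_pos"],s["dq"])
r=fit(im,m,uv,45); print(r)
c=r[0]; print(togo([c[0],c[1],24],s=s),s["joints"],s["force"],s["wrist_torque"])
for d in spot_point("wrist","cap_grip")[:2]: print("grip",round(d["score"],2),np.array(d["xy"]),at_z("wrist",d["xy"],22,m))
E
python3 w2.py
```

```text
[318.491 198.435] [485.805 359.74  121.528] [ 0.001  0.01   0.011 -0.001 -0.004 -0.   ]
(array([482.462, 360.085]), np.float64(16.155953807764973), np.float64(1.3521321524014345), np.float64(18.526780163160826), 72)
(array([0.355, 0.1  , 9.752]), np.float64(1.795853012590629), array([ 0.003,  0.002, -1.   ])) [ 0.444  0.569  1.377 -0.     1.192 -1.352] [ 0.193 -0.157 -0.381] [ 0.034 -0.019 -0.014]
grip 0.92 [323.1 195.1] [483.934 362.629  22.   ]
grip 0.82 [199.7 121.2] [447.426 256.235  22.   ]
```

View pics/w2.png

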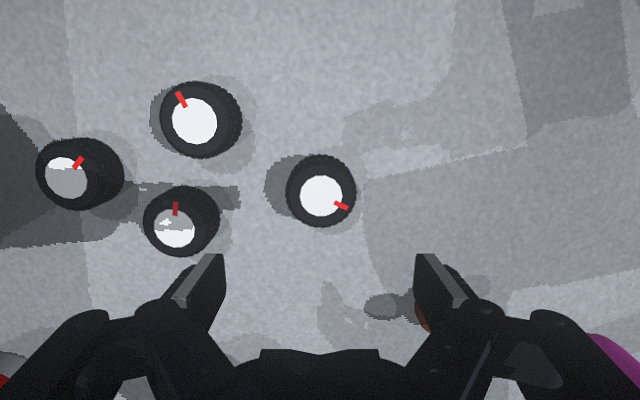

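The close view shows the target cap at (321,192), with the bar toward (341,206). Its centre is (482.5,360.1) and both fits give the 16 mm disc radius, so I'll grasp it.

Emit:
{"method": "step_arm", "body": {
  "commands": "1 0.3 0.1 4 0 0 0; 1 0.4 0.1 7.5 0 0 0; 1 0.4 0.1 9.5 0 0 0; 1 0.4 0.1 10.2 0 0 0; 1 0.4 0.1 10.2 0 0 0; 1 0.4 0.1 10.2 0 0 0; 1 0.4 0.1 10.2 0 0 0; 0.6 0.4 0.1 10.2 0 0 0; 0.5 0.4 0.1 10.2 0 0 0; 0.4 0.4 0.1 10.2 0 0 0; 0.4 0.4 0.1 10.2 0 0 0; 0.4 0.4 0.1 10.2 0 0 0; 0.4 0.4 0.1 10.2 0 0 0; 0.4 0.4 0.1 10.2 0 0 0",
  "newtons": 40
}}

```text
time_s: 5.35
eef_pos: [481.3, 359.8, 18.1]
ee_rot: [0.001, -0.112, 0.994, 0.0]
force: [0.0, 0.2, 5.1]
grip_width: 0.401
grip_force: 2.9
```

```bash
cat > w3.py <<'E'
from f import *
import sys
m=camera_model("wrist"); s=sense(); im=capture("wrist"); np.save("w.npy",im); save(sys.argv[1],im)
A=R.from_quat(s["ee_rot"],scalar_first=True)
print(s["time_s"],s["eef_pos"],s["joints"],s["force"],s["wrist_torque"],s["grip_width"],s["grip_force"])
print(proj("wrist",np.array(s["eef_pos"])+A.apply([0,0,-12]),m))
for d in spot_point("wrist","cap")[:3]: print("cap",round(d["score"],2),np.array(d["xy"]))
E
python3 w3.py g1
```

```text
5.35 [481.333 359.807  18.114] [ 0.447  0.693  1.467 -0.     0.98  -1.349] [0.041 0.181 5.141] [-0.074  0.074  0.003] 0.4006920404530989 2.855107822906575
[319.232 258.891]
cap 0.9 [319.2 235. ]
cap 0.8 [143.9 140.3]
cap 0.77 [124.4 278.6]
```

View pics/g1.png

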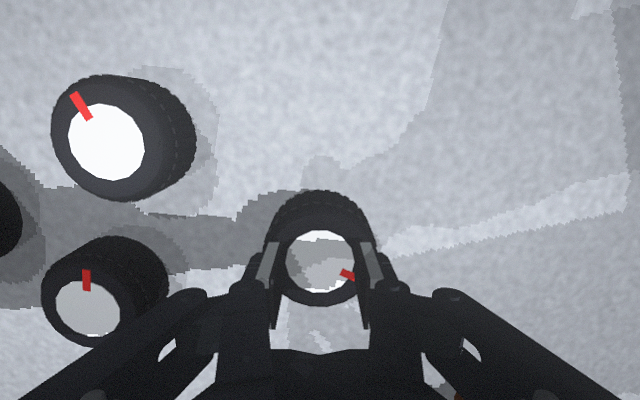

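The picture shows the cap at (320,265) between the fingers, but the pads look narrower than the cap. I'll check against the pad geometry.

Run:
```python
from h import *
np.set_printoptions(precision=0,suppress=True)
m=camera_model("wrist"); s=sense(); A=R.from_quat(s["ee_rot"],scalar_first=True); P=np.array(s["eef_pos"])
print(s["eef_pos"])
for y in (-17,-29):
  for x in (11,-11):
    print(y,x,[proj("wrist",P+A.apply([x,y,z]),m) for z in (17,9,0,-10,-20,-30,-40)])
# cap rim
c=[482.5,360.1]
for z in(0,31): print("cap",z,[proj("wrist",[*(np.array(c)+29*A.apply(d)[:2]),z],m) for d in ([1,0,0],[-1,0,0],[0,1,0],[0,-1,0])])
g=cv2.imread("pics/g1.png")[190:370,220:420]; cv2.imwrite("pics/g1c.png",cv2.resize(g,None,fx=4,fy=3.3,interpolation=cv2.INTER_CUBIC)[:594])
```

```text
[481. 360.  18.]
-17 11 [array([289., 218.]), array([288., 223.]), array([286., 229.]), array([284., 236.]), array([282., 245.]), array([279., 255.]), array([276., 266.])]
-17 -11 [array([290., 253.]), array([289., 260.]), array([287., 267.]), array([286., 277.]), array([284., 288.]), array([281., 300.]), array([278., 314.])]
-29 11 [array([268., 218.]), array([266., 223.]), array([263., 229.]), array([260., 236.]), array([256., 245.]), array([251., 255.]), array([246., 266.])]
-29 -11 [array([270., 253.]), array([268., 260.]), array([265., 267.]), array([262., 277.]), array([258., 287.]), array([254., 300.]), array([250., 313.])]
cap 0 [array([319., 189.]), array([319., 281.]), array([369., 237.]), array([269., 237.])]
cap 31 [array([319., 205.]), array([319., 313.]), array([379., 262.]), array([260., 262.])]
```

View pics/g1c.png

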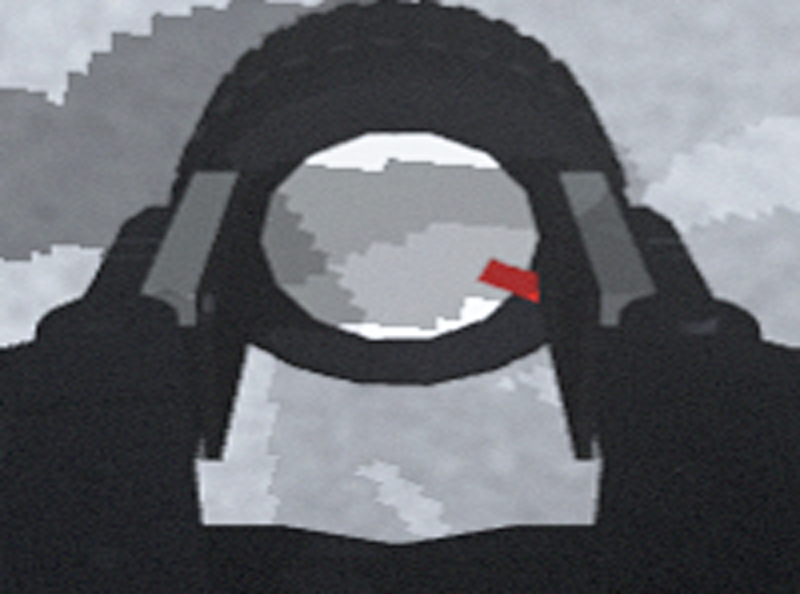

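The pads end at about the cap's top, so they have closed above or over it rather than around it. I'll open and feel downward in small steps.

Emit:
{"method": "step_arm", "body": {
  "commands": "1 0 0 0 0 0 0; 1 0 0 0 0 0 0; 1 0 0 0 0 0 0; 1 0 0 0 0 0 0; 1 0 0 0 0 0 0; 1 0 0 0.1 0 0 0; 1 0 0 0.2 0 0 0; 1 0 0 0.2 0 0 0"
}}

```text
time_s: 6.12
eef_pos: [480.6, 359.5, 14.9]
ee_rot: [-0.0, -0.112, 0.994, -0.0]
force: [0.3, 0.1, 0.1]
grip_width: 0.999
grip_force: 0.0
```

Emit:
{"method": "step_arm", "body": {
  "commands": "1 0 0 0.1 0 0 0; 1 0 0 0.2 0 0 0; 1 0 0 0.3 0 0 0; 1 0 0 0.3 0 0 0"
}}

```text
time_s: 6.45
eef_pos: [480.7, 359.5, 12.0]
ee_rot: [-0.0, -0.112, 0.994, -0.0]
force: [-0.4, -0.4, -1.0]
grip_width: 1.0
grip_force: 0.0
```

```bash
python3 w3.py g2
python3 - <<'E'
from f import *
m=camera_model("wrist"); im=np.load("w.npy"); print(fit(im,m,proj("wrist",[482.5,360.1,31],m),60))
E
```

```text
6.45 [480.666 359.491  11.958] [ 0.447  0.702  1.471  0.     0.97  -1.349] [-0.371 -0.398 -0.969] [-0.028  0.013  0.048] 0.9997234276883556 0.0
[319.229 258.933]
cap 0.85 [136.  139.3]
cap 0.82 [118.8 285.9]
cap 0.79 [322.1 240.5]
(array([471.577, 357.159]), np.float64(6.7727721427536896), np.float64(0.9416586625703834), np.float64(25.54552292110235), 181)
```

View pics/g2.png

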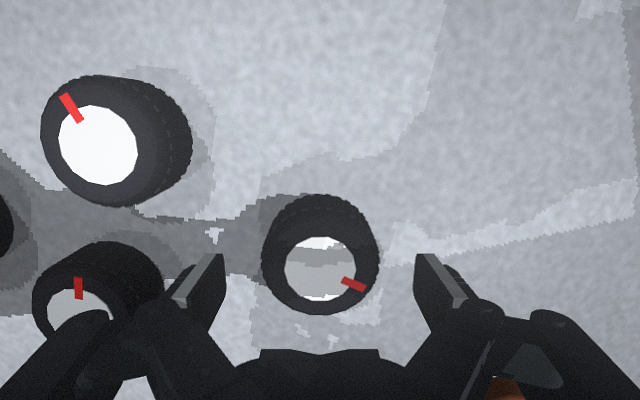

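The cap at (320,265) stands undisturbed between the open pads (tips at (222,254) and (415,254)). The tips still look higher than the cap top, so I'll keep feeling down.

Emit:
{"method": "step_arm", "body": {
  "commands": "1 0 0.05 0.2 0 0 0; 1 0 0.05 0.4 0 0 0; 1 0 0.05 0.6 0 0 0; 1 0 0.05 0.6 0 0 0"
}}

```text
time_s: 6.88
eef_pos: [480.4, 359.9, 5.6]
ee_rot: [-0.0, -0.112, 0.994, -0.0]
force: [-1.0, 0.2, -0.7]
grip_width: 1.0
grip_force: 0.0
```

Emit:
{"method": "step_arm", "body": {
  "commands": "1 0 0 0.2 0 0 0; 1 0 0 0.4 0 0 0; 1 0 0 0.6 0 0 0; 1 0 0 0.6 0 0 0"
}}

```text
time_s: 7.22
eef_pos: [480.4, 359.9, -0.3]
ee_rot: [-0.0, -0.112, 0.994, -0.0]
force: [0.6, -0.6, -0.3]
grip_width: 1.003
grip_force: 0.0
```

Emit:
{"method": "step_arm", "body": {
  "commands": "1 0 0 0.3 0 0 0; 1 0 0 0.6 0 0 0; 1 0 0 0.8 0 0 0; 1 0 0 0.8 0 0 0"
}}

```text
time_s: 7.55
eef_pos: [480.4, 359.9, -8.4]
ee_rot: [-0.0, -0.112, 0.994, -0.0]
force: [-0.9, 0.1, -0.7]
grip_width: 1.0
grip_force: 0.0
```

```bash
python3 w3.py g3
python3 - <<'E'
from h import *
g=cv2.imread("pics/g3.png")[150:400,120:520]; cv2.imwrite("pics/g3c.png",cv2.resize(g,None,fx=2,fy=2))
E
```

```text
7.55 [480.378 359.89   -8.406] [ 0.448  0.733  1.478  0.     0.932 -1.348] [-0.932  0.148 -0.711] [ 0.066  0.019 -0.041] 0.999944221627519 0.0
[319.228 258.887]
cap 0.97 [110.7 142.6]
cap 0.71 [ 96.6 305.6]
cap 0.61 [320.  257.2]
```

View pics/g3c.png

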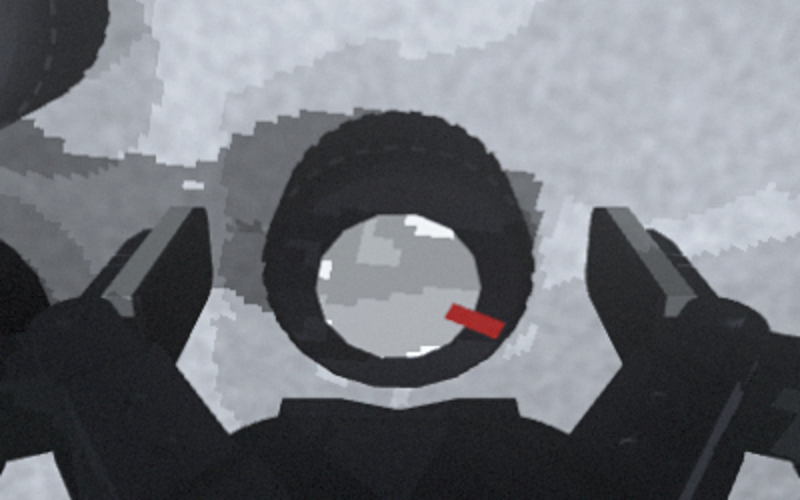

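Now the pad tips are about level with the cap's top (gap 193 px against 134 px for the cap). So the true grasp point lies about 30 mm further back than stated, and I'll go down 11 mm more and close.

Emit:
{"method": "step_arm", "body": {
  "commands": "1 0 0 0.2 0 0 0; 1 0 0 0.4 0 0 0; 1 0 0 0.6 0 0 0; 1 0 0 0.6 0 0 0"
}}

```text
time_s: 7.98
eef_pos: [480.4, 359.9, -14.3]
ee_rot: [-0.0, -0.112, 0.994, -0.0]
force: [-0.2, -0.2, -0.4]
grip_width: 1.002
grip_force: 0.0
```

Emit:
{"method": "step_arm", "body": {
  "commands": "1 0 0 0.2 0 0 0; 1 0 0 0.4 0 0 0; 1 0 0 0.5 0 0 0; 0.65 0 0 0.5 0 0 0; 0.6 0 0 0.5 0 0 0; 0.6 0 0 0.5 0 0 0; 0.6 0 0 0.5 0 0 0; 0.6 0 0 0.5 0 0 0; 0.6 0 0 0.5 0 0 0; 0.6 0 0 0.5 0 0 0"
}}

```text
time_s: 8.82
eef_pos: [482.1, 360.7, -16.5]
ee_rot: [0.002, -0.112, 0.994, 0.001]
force: [-2.1, -1.5, 14.6]
grip_width: 0.672
grip_force: 50.6
```

```bash
python3 w3.py g4
python3 - <<'E'
from h import *
g=cv2.imread("pics/g4.png")[150:400,120:520]; cv2.imwrite("pics/g4c.png",cv2.resize(g,None,fx=2,fy=2))
E
```

```text
8.8167 [482.078 360.733 -16.478] [ 0.448  0.746  1.479 -0.     0.913 -1.348] [-2.065 -1.491 14.599] [-0.288  0.228 -0.041] 0.6723684021652467 50.60990463800408
[319.248 258.913]
cap 0.95 [318.8 265.3]
cap 0.95 [ 97.8 142.4]
cap 0.59 [ 82.5 312.6]
```

View pics/g4c.png

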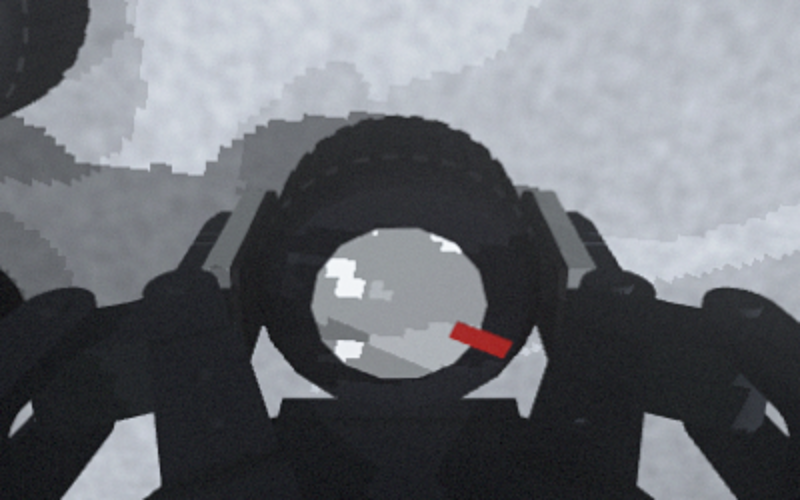

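The cap is gripped (57 mm, 50 N), and the tips just touch the worktop, so the cap's lower edge is at tool z of about -16.5 mm. Next I lift it.

Emit:
{"method": "step_arm", "body": {
  "commands": "0.6 0 0 -0.3 0 0 0; 0.6 0 0 -1 0 0 0; 0.6 0 0 -3 0 0 0; 0.6 0 0 -6 0 0 0; 0.6 0 0 -10 0 0 0; 0.6 0 0 -14 0 0 0; 0.6 0 0 -18 0 0 0; 0.6 0 0 -22 0 0 0; 0.6 0 0 -26 0 0 0; 0.6 0 0 -30 0 0 0; 0.6 0 0 -32.5 0 0 0; 0.6 0 0 -32.5 0 0 0; 0.6 0 0 -32.5 0 0 0",
  "newtons": 60
}}

```text
time_s: 10.0
eef_pos: [480.7, 360.1, 307.2]
ee_rot: [0.001, -0.112, 0.994, 0.0]
force: [0.7, -0.7, -1.4]
grip_width: 0.668
grip_force: 63.9
```

```bash
cat > cap.py <<'E'
from h import *
np.set_printoptions(precision=3,suppress=True)
from scipy.optimize import least_squares
def capfit(im,m,s,rd=16.13,guess=-47):
    "white disc in hand -> centre in tool frame (x,y,z), bar yaw in tool frame"
    A=R.from_quat(s["ee_rot"],scalar_first=True); P=np.array(s["eef_pos"])
    c=proj("wrist",P+A.apply([0,0,guess]),m); u0,v0=int(c[0])-60,int(c[1])-60
    p=im[v0:v0+120,u0:u0+120].astype(int); red=(p[...,0]>90)&(p[...,0]>2*p[...,1])&(p[...,0]>2*p[...,2])
    g=((p.max(2)>85)|red).astype(np.uint8); n,l,st,cc=cv2.connectedComponentsWithStats(g)
    k=l[60-5:60+5,60-5:60+5]; i=np.bincount(k[k>0]).argmax()
    cnt=max(cv2.findContours(((l==i)&~red).astype(np.uint8),0,cv2.CHAIN_APPROX_NONE)[0],key=len)[:,0,:]+[u0,v0]
    (ex,ey),(a,b),an=cv2.fitEllipse(cv2.convexHull(cnt)); 
    cs=np.array([16.13*np.array([np.cos(t),np.sin(t),0]) for t in np.linspace(0,6.28,60)])
    def f(q):
        E=cv2.fitEllipse(np.array([proj("wrist",P+A.apply(q+d),m) for d in cs],np.float32)); return [E[0][0]-ex,E[0][1]-ey,(sum(E[1])-a-b)/2]
    q=least_squares(f,[0,0,guess],diff_step=1e-3,x_scale=[10,10,50]).x
    v,u=np.nonzero(red); z=q[2]; pts=[]
    for a1,b1 in zip(u,v):
        e,d=ray("wrist",[a1+u0,b1+v0],m); e=A.inv().apply(e-P); d=A.inv().apply(d); pts.append(e+d*(z-e[2])/d[2])
    rv=np.mean(pts,0)-q
    return q,(ex,ey,a,b),np.arctan2(rv[1],rv[0]),np.hypot(*rv[:2]),len(u)
if __name__=="__main__":
    m=camera_model("wrist"); s=sense(); im=capture("wrist"); np.save("w.npy",im); save("lift",im)
    print(s["time_s"],s["eef_pos"],s["joints"],s["force"],s["wrist_torque"],s["grip_width"],s["grip_force"])
    print(capfit(im,m,s)); print(togo([583,-15,305],s=s))
E
python3 cap.py
```

```text
10.0 [480.676 360.102 307.158] [ 0.448  0.448  1.082  0.     1.611 -1.348] [ 0.736 -0.695 -1.411] [ 0.06  -0.007  0.029] 0.6676248077193984 63.9324746961438
(array([  0.   ,   0.   , -48.849]), (319.1190490722656, 300.79864501953125, 76.02178955078125, 87.59542083740234), np.float64(2.002202372690107), np.float64(17.448707652513992), 266)
(array([ -1.595, -38.848,   0.2  ]), np.float64(1.7960497714096297), array([ 0.002,  0.001, -1.   ]))
```

```bash
sed -i 's/least_squares(f,\[0,0,guess\],diff_step=1e-3,x_scale=\[10,10,50\]).x/least_squares(lambda q:f(q-np.array([100,100,0])),[100,100,guess],diff_step=2e-3).x-[100,100,0]/' cap.py
python3 - <<'E'
from cap import *
m=camera_model("wrist"); s=sense(); print(capfit(np.load("w.npy"),m,s))
E
```

```text
(array([  2.51 ,  -0.058, -51.97 ]), (319.1190490722656, 300.79864501953125, 76.02178955078125, 87.59542083740234), np.float64(2.0196541352909185), np.float64(17.133445108556618), 266)
```

Emit:
{"method": "step_arm", "body": {
  "commands": "0.6 -0.1 -4 0 0 0 -0.1; 0.6 -0.3 -8 0 0 0 -0.2; 0.6 -0.5 -12 0 0 0 -0.3; 0.6 -0.7 -16 0 0 0 -0.4; 0.6 -0.8 -20 0 0 0 -0.4; 0.6 -1 -24 0 0 0 -0.4; 0.6 -1.2 -28 0 0 0 -0.4; 0.6 -1.4 -32 0 0 0 -0.4; 0.6 -1.5 -35.5 0 0 0 -0.4; 0.6 -1.6 -38 0 0 0 -0.4; 0.6 -1.6 -38.8 0 0 0 -0.4; 0.6 -1.6 -38.8 0 0 0 -0.4; 0.6 -1.6 -38.8 0 0 0 -0.4; 0.6 -1.6 -38.8 0 0 0 -0.4"
}}

```text
time_s: 11.22
eef_pos: [582.5, -13.1, 305.8]
ee_rot: [-0.0, -0.308, 0.951, 0.0]
force: [-0.5, 0.2, -0.9]
grip_width: 0.667
grip_force: 64.0
```

Run:
```python
from cap import *
m=camera_model("wrist"); s=sense(); im=capture("wrist"); np.save("n.npy",im); save("n1",im)
print(s["time_s"],s["eef_pos"],s["joints"],s["dq"],togo([0,0,0])[1])
for l,z in (("neck_mouth",272.5),("boiler_neck",242)):
    for d in spot_point("wrist",l)[:2]: print(l,round(d["score"],2),np.array(d["xy"]),at_z("wrist",d["xy"],z,m))
```

```text
11.2167 [582.534 -13.119 305.803] [-0.224  0.405  1.147  0.     1.591 -2.421] [ 0.007 -0.006 -0.007 -0.001 -0.    -0.004] 2.1978072060982354
neck_mouth 0.69 [313.9 111.3] [528.305 -55.989 272.5  ]
boiler_neck 0.87 [317.6 113.6] [528.682 -53.291 242.   ]
```

View pics/n1.png

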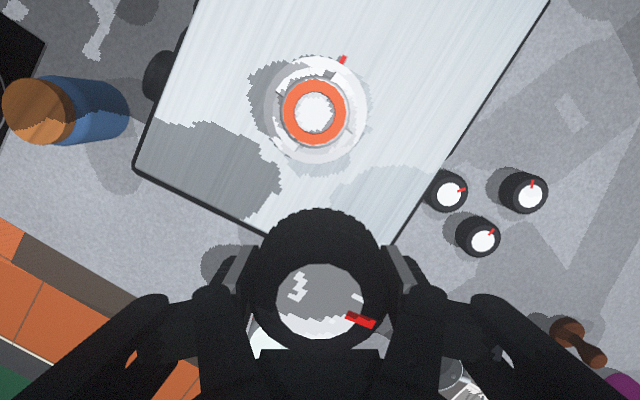

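The picture shows the neck with its orange gasket ring at about (314,112), a red mark on the plate at (342,59), and the held cap at (320,301).

Run:
```python
from cap import *
m=camera_model("wrist"); s=sense(); im=np.load("n.npy"); print(np.array(m["eye"]))
p=im[40:180,230:400].astype(int); hsv=cv2.cvtColor(im[40:180,230:400],cv2.COLOR_RGB2HSV).astype(int)
sat=(hsv[...,1]>120)
red=sat&((hsv[...,0]<4)|(hsv[...,0]>176)); org=sat&(hsv[...,0]>=5)&(hsv[...,0]<20)
n,l,st,c=cv2.connectedComponentsWithStats(org.astype(np.uint8)); i=1+st[1:,4].argmax(); print(st[i])
cnt=max(cv2.findContours((l==i).astype(np.uint8),0,cv2.CHAIN_APPROX_NONE)[0],key=len)
E=cv2.fitEllipse(cnt); o=np.array(E[0])+[230,40]; print("ellipse",o,E)
for z in (272.5,276): print(at_z("wrist",o,z,m))
red[30:]=0
v,u=np.nonzero(red); print(len(u))
r=np.array([u.mean()+230,v.mean()+40]); q=at_z("wrist",r,242,m); nk=at_z("wrist",o,274,m)
d=q-nk; print(r,q,"mark yaw",np.arctan2(d[1],d[0]),np.hypot(*d[:2]))
# plate edges: dark border line
a=[at_z("wrist",x,242,m) for x in ((133,165),(199,2))]; d=a[1]-a[0]; print("edgeL yaw",np.arctan2(d[1],d[0]))
a=[at_z("wrist",x,242,m) for x in ((395,243),(549,2))]; d=a[1]-a[0]; print("edgeR yaw",np.arctan2(d[1],d[0]))
try: print(capfit(im,m,s))
except Exception as e: print(e)
```

```text
[524.547 -55.351 460.502]
[  53   40   63   65 1781]
ellipse [314.013 111.76 ] ((84.01290130615234, 71.75985717773438), (61.38248062133789, 63.61549377441406), 2.5793707370758057)
[528.686 -56.035 272.5  ]
[528.609 -56.022 276.   ]
36
[342.222  59.194] [492.74 -60.48 242.  ] mark yaw -3.0182948939633008 36.188310963009144
edgeL yaw -3.025973046670487
edgeR yaw -3.001890961421868
(array([  2.468,   0.048, -52.084]), (319.1228942871094, 301.0852355957031, 76.45015716552734, 87.26295471191406), np.float64(2.011705751364477), np.float64(17.174040165874715), 278)
```

Run:
```python
from cap import *
print(togo([528.4,-56.2,275]))
```

```text
(array([ 6.913, -0.287,  3.127]), np.float64(2.197689184910861), array([ 0.,  0., -1.]))
```

Emit:
{"method": "step_arm", "body": {
  "commands": "0.6 3 -0.1 0 0 0 -0.1; 0.6 5.5 -0.2 0 0 0 -0.1; 0.6 6.91 -0.29 1 0 0 -0.1; 0.6 6.91 -0.29 2 0 0 -0.1; 0.6 6.91 -0.29 3.1 0 0 -0.1; 0.6 6.91 -0.29 3.1 0 0 -0.1; 0.6 6.91 -0.29 3.1 0 0 -0.1; 0.6 6.91 -0.29 3.1 0 0 -0.1; 0.6 6.91 -0.29 3.1 0 0 -0.1"
}}

```text
time_s: 12.12
eef_pos: [529.0, -57.1, 275.7]
ee_rot: [0.0, -0.355, 0.935, -0.0]
force: [0.8, 1.2, 0.8]
grip_width: 0.665
grip_force: 64.1
```

```bash
cat > st.py <<'E'
from cap import *
s=sense(); print(s["time_s"],s["eef_pos"],"F",s["force"],"T",s["wrist_torque"],"g",s["grip_width"],s["grip_force"],"j6",s["joints"][5]); print(togo([528.4,-56.2,250],s=s))
E
python3 st.py
```

```text
12.1167 [529.003 -57.054 275.708] F [0.785 1.212 0.771] T [-0.024  0.018  0.026] g 0.6649734533382003 64.0689076893915 j6 -2.6244300678371912
(array([-0.01 ,  0.106,  2.571]), np.float64(2.2965981930008263), array([ 0.001, -0.   , -1.   ]))
```

Emit:
{"method": "step_arm", "body": {
  "commands": "0.6 0 0.1 0.5 0 0 0; 0.6 0 0.1 1 0 0 0; 0.6 0 0.1 1.5 0 0 0; 0.6 0 0.1 1.9 0 0 0; 0.6 0 0.1 1.9 0 0 0; 0.6 0 0.1 1.9 0 0 0"
}}

```text
time_s: 12.62
eef_pos: [527.8, -56.6, 256.0]
ee_rot: [-0.0, -0.355, 0.935, 0.0]
force: [0.8, 1.4, -0.1]
grip_width: 0.665
grip_force: 64.1
```

```bash
python3 st.py
```

```text
12.6167 [527.844 -56.643 255.961] F [ 0.798  1.437 -0.063] T [ 0.034  0.005 -0.037] g 0.6654739243216169 64.06776797847556 j6 -2.623680769133209
(array([-0.071, -0.004,  0.596]), np.float64(2.295901971524165), array([-0.,  0., -1.]))
```

Emit:
{"method": "step_arm", "body": {
  "commands": "0.6 0 0 0.15 0 0 0; 0.6 0 0 0.3 0 0 0; 0.6 0 0 0.45 0 0 0; 0.6 0 0 0.6 0 0 0; 0.6 0 0 0.6 0 0 0"
}}

```text
time_s: 13.03
eef_pos: [527.8, -56.6, 249.8]
ee_rot: [-0.0, -0.355, 0.935, 0.0]
force: [-0.2, 0.2, -1.0]
grip_width: 0.665
grip_force: 64.1
```

```bash
python3 st.py
```

```text
13.0333 [527.801 -56.624 249.834] F [-0.196  0.229 -0.971] T [ 0.013  0.073 -0.014] g 0.6653611410063547 64.0691321034592 j6 -2.623697139487368
(array([-0.073, -0.008, -0.017]), np.float64(2.295966627073776), array([-0.001,  0.   , -1.   ]))
```

Emit:
{"method": "step_arm", "body": {
  "commands": "0.6 -0.05 0 0.1 0 0 0; 0.6 -0.05 0 0.2 0 0 0; 0.6 -0.05 0 0.3 0 0 0; 0.6 -0.05 0 0.4 0 0 0; 0.6 -0.05 0 0.4 0 0 0; 0.6 -0.05 0 0.4 0 0 0"
}}

```text
time_s: 13.53
eef_pos: [528.3, -56.3, 246.2]
ee_rot: [-0.0, -0.355, 0.935, 0.0]
force: [-0.6, -0.5, -0.5]
grip_width: 0.666
grip_force: 64.1
```

```bash
python3 st.py
```

```text
13.5333 [528.284 -56.307 246.162] F [-0.611 -0.499 -0.505] T [-0.061  0.033  0.011] g 0.6657027814689043 64.06924324437284 j6 -2.622920563500629
(array([-0.016,  0.   , -0.384]), np.float64(2.2960306454539654), array([-0.,  0., -1.]))
```

Emit:
{"method": "step_arm", "body": {
  "commands": "0.6 0 0 0.05 0 0 0; 0.6 0 0 0.1 0 0 0; 0.6 0 0 0.15 0 0 0; 0.6 0 0 0.2 0 0 0; 0.6 0 0 0.2 0 0 0"
}}

```text
time_s: 13.95
eef_pos: [528.5, -56.3, 245.2]
ee_rot: [0.001, -0.355, 0.935, -0.001]
force: [-1.2, -0.2, 5.5]
grip_width: 0.663
grip_force: 64.9
```

```bash
python3 st.py
```

```text
13.95 [528.518 -56.335 245.167] F [-1.185 -0.213  5.54 ] T [ 0.089  0.275 -0.012] g 0.6631110393880248 64.91194466987508 j6 -2.622806629201962
(array([-0.   ,  0.017, -0.483]), np.float64(2.296023456841184), array([ 0.002, -0.001, -1.   ]))
```

Contact is exactly at the predicted height with 5 N. I'll feed it clockwise at 6.4 mm/rad.

Emit:
{"method": "step_arm", "body": {
  "commands": "0.6 0 0 0.02 0 0 0.05; 0.6 0 0 0.05 0 0 0.1; 0.6 0 0 0.09 0 0 0.15; 0.6 0 0 0.12 0 0 0.2; 0.6 0 0 0.15 0 0 0.25; 0.6 0 0 0.18 0 0 0.3; 0.6 0 0 0.18 0 0 0.3"
}}

```text
time_s: 14.53
eef_pos: [528.6, -56.3, 243.2]
ee_rot: [0.001, -0.21, 0.978, -0.0]
force: [-0.1, 0.8, 5.1]
grip_width: 0.665
grip_force: 64.7
```

```bash
python3 st.py
```

```text
14.5333 [528.627 -56.308 243.24 ] F [-0.116  0.771  5.114] T [ 0.1    0.125 -0.069] g 0.66502297078939 64.6772786872566 j6 -2.320132514712076
(array([ 0.015,  0.018, -0.676]), np.float64(1.993323655688547), array([ 0.002, -0.   , -1.   ]))
```

Emit:
{"method": "step_arm", "body": {
  "commands": "0.6 0 0 0.03 0 0 0.05; 0.6 0 0 0.06 0 0 0.1; 0.6 0 0 0.1 0 0 0.15; 0.6 0 0 0.13 0 0 0.2; 0.6 0 0 0.16 0 0 0.25; 0.6 0 0 0.19 0 0 0.3; 0.6 0 0 0.22 0 0 0.35; 0.6 0 0 0.25 0 0 0.4; 0.6 0 0 0.29 0 0 0.45; 0.6 0 0 0.32 0 0 0.5; 0.6 0 0 0.32 0 0 0.5"
}}

```text
time_s: 15.45
eef_pos: [528.5, -56.2, 240.1]
ee_rot: [0.001, 0.039, 0.999, -0.0]
force: [-0.8, 2.0, 6.1]
grip_width: 0.669
grip_force: 64.8
```

```bash
python3 st.py
```

```text
15.45 [528.499 -56.194 240.073] F [-0.826  2.005  6.079] T [ 0.218  0.254 -0.123] g 0.6692597377802427 64.75527405085103 j6 -1.8201233961910799
(array([ 0.008, -0.001, -0.993]), np.float64(1.4933837712413909), array([ 0.001, -0.   , -1.   ]))
```

Emit:
{"method": "step_arm", "body": {
  "commands": "0.6 0 0 0.03 0 0 0.05; 0.6 0 0 0.06 0 0 0.1; 0.6 0 0 0.08 0 0 0.13; 0.6 0 0 0.1 0 0 0.16; 0.6 0 0 0.1 0 0 0.16"
}}

```text
time_s: 15.87
eef_pos: [528.5, -56.0, 239.1]
ee_rot: [0.001, 0.118, 0.993, 0.0]
force: [-1.1, 2.2, 6.2]
grip_width: 0.67
grip_force: 64.8
```

```bash
python3 st.py
```

```text
15.8667 [528.511 -56.023 239.123] F [-1.079  2.226  6.237] T [0.362 0.2   0.033] g 0.6699053985220959 64.80661311768813 j6 -1.6612394010126545
(array([ 0.005, -0.019, -1.088]), np.float64(1.3346129115350889), array([ 0.001,  0.   , -1.   ]))
```

Emit:
{"method": "step_arm", "body": {
  "commands": "0.6 0 0 0.02 0 0 0.04; 0.6 0 0 0.05 0 0 0.08; 0.6 0 0 0.08 0 0 0.12; 0.6 0 0 0.08 0 0 0.12"
}}

```text
time_s: 16.2
eef_pos: [528.5, -56.0, 238.6]
ee_rot: [0.001, 0.177, 0.984, 0.0]
force: [-2.2, 3.6, 7.2]
grip_width: 0.667
grip_force: 65.0
```

```bash
python3 st.py
```

```text
16.2 [528.537 -56.01  238.623] F [-2.159  3.635  7.2  ] T [ 0.42   0.335 -0.018] g 0.6666808802584333 65.00075081869056 j6 -1.5407799618904314
(array([ 0.004, -0.022, -1.138]), np.float64(1.2141748382872257), array([ 0.002,  0.   , -1.   ]))
```

Emit:
{"method": "step_arm", "body": {
  "commands": "0.6 0 0 0.02 0 0 0.04; 0.6 0 0 0.05 0 0 0.08; 0.6 0 0 0.06 0 0 0.1; 0.6 0 0 0.06 0 0 0.1; 0.6 0 0 0.06 0 0 0.1"
}}

```text
time_s: 16.62
eef_pos: [528.6, -56.0, 238.4]
ee_rot: [0.001, 0.225, 0.974, 0.0]
force: [-3.2, 2.6, 10.0]
grip_width: 0.666
grip_force: 65.2
```

```bash
python3 st.py
```

```text
16.6167 [528.615 -55.981 238.407] F [-3.189  2.636 10.044] T [0.443 0.477 0.009] g 0.6663302237759273 65.2372510002624 j6 -1.442823310741661
(array([ 0.007, -0.028, -1.159]), np.float64(1.1162664453283424), array([ 0.002, -0.   , -1.   ]))
```

Emit:
{"method": "step_arm", "body": {
  "commands": "0.6 0 0 0.02 0 0 0.04; 0.6 0 0 0.05 0 0 0.08; 0.6 0 0 0.06 0 0 0.1; 0.6 0 0 0.06 0 0 0.1; 0.6 0 0 0.06 0 0 0.1"
}}

```text
time_s: 17.03
eef_pos: [528.8, -55.9, 238.2]
ee_rot: [0.002, 0.274, 0.962, 0.0]
force: [-2.9, 3.8, 13.1]
grip_width: 0.665
grip_force: 65.5
```

```bash
python3 st.py
```

```text
17.0333 [528.804 -55.856 238.237] F [-2.869  3.804 13.088] T [0.621 0.459 0.029] g 0.6651144756147264 65.50152301463697 j6 -1.3428506187938918
(array([ 0.013, -0.049, -1.176]), np.float64(1.016408241447965), array([ 0.003, -0.   , -1.   ]))
```

The cap has met the gasket: the downward push rises while torque is still near zero, so the lugs are crossing the thread backlash. I'll keep turning without feeding down any further.

Emit:
{"method": "step_arm", "body": {
  "commands": "0.6 0 0 -0.02 0 0 0.04; 0.6 0 0 -0.03 0 0 0.08; 0.6 0 0 -0.03 0 0 0.1; 0.6 0 0 -0.03 0 0 0.1; 0.6 0 0 -0.03 0 0 0.1"
}}

```text
time_s: 17.45
eef_pos: [528.8, -55.8, 238.4]
ee_rot: [0.001, 0.321, 0.947, 0.001]
force: [-1.9, 3.5, 11.5]
grip_width: 0.664
grip_force: 65.4
```

```bash
python3 st.py
```

```text
17.45 [528.778 -55.752 238.373] F [-1.942  3.509 11.452] T [0.655 0.388 0.034] g 0.6644199114414019 65.43682449500466 j6 -1.2428424457522016
(array([ 0.   , -0.056, -1.163]), np.float64(0.916420359628066), array([ 0.003,  0.   , -1.   ]))
```

Emit:
{"method": "step_arm", "body": {
  "commands": "0.6 0 0 -0.02 0 0 0.04; 0.6 0 0 -0.03 0 0 0.08; 0.6 0 0 -0.03 0 0 0.1; 0.6 0 0 -0.03 0 0 0.1; 0.6 0 0 -0.03 0 0 0.1"
}}

```text
time_s: 17.87
eef_pos: [528.6, -55.7, 238.2]
ee_rot: [0.001, 0.368, 0.93, 0.001]
force: [-0.9, 4.6, 9.5]
grip_width: 0.664
grip_force: 65.1
```

```bash
python3 st.py
```

```text
17.8667 [528.605 -55.725 238.24 ] F [-0.882  4.598  9.483] T [0.628 0.412 0.082] g 0.6641786486509149 65.14056434547967 j6 -1.142904926067564
(array([-0.019, -0.047, -1.176]), np.float64(0.8165457143254282), array([ 0.002,  0.   , -1.   ]))
```

Emit:
{"method": "step_arm", "body": {
  "commands": "0.6 0 0 0 0 0 0.04; 0.6 0 0 0 0 0 0.08; 0.6 0 0 0 0 0 0.1; 0.6 0 0 0 0 0 0.1; 0.6 0 0 0 0 0 0.1"
}}

```text
time_s: 18.28
eef_pos: [528.5, -55.7, 237.9]
ee_rot: [0.001, 0.414, 0.91, 0.001]
force: [-1.5, 3.7, 7.6]
grip_width: 0.662
grip_force: 64.9
```

```bash
python3 st.py
```

```text
18.2833 [528.508 -55.657 237.877] F [-1.503  3.745  7.579] T [0.565 0.373 0.216] g 0.6621250308215902 64.898442338324 j6 -1.0430951683325573
(array([-0.035, -0.042, -1.212]), np.float64(0.7167663875859491), array([ 0.002,  0.001, -1.   ]))
```

Emit:
{"method": "step_arm", "body": {
  "commands": "0.6 0 0 0.02 0 0 0.03; 0.6 0 0 0.03 0 0 0.06; 0.6 0 0 0.04 0 0 0.08; 0.6 0 0 0.04 0 0 0.08; 0.6 0 0 0.04 0 0 0.08"
}}

```text
time_s: 18.7
eef_pos: [528.5, -55.5, 237.5]
ee_rot: [0.0, 0.45, 0.893, 0.001]
force: [-1.2, 5.5, 7.4]
grip_width: 0.666
grip_force: 64.9
```

```bash
python3 st.py
```

```text
18.7 [528.476 -55.515 237.501] F [-1.222  5.528  7.44 ] T [0.71  0.421 0.316] g 0.6659491049943513 64.9387475623962 j6 -0.9632196832039018
(array([-0.051, -0.045, -1.25 ]), np.float64(0.6370112152238591), array([ 0.001,  0.001, -1.   ]))
```

Emit:
{"method": "step_arm", "body": {
  "commands": "0.6 0 0 0.02 0 0 0.03; 0.6 0 0 0.03 0 0 0.06; 0.6 0 0 0.03 0 0 0.06; 0.6 0 0 0.03 0 0 0.06"
}}

```text
time_s: 19.03
eef_pos: [528.5, -55.5, 237.2]
ee_rot: [0.0, 0.477, 0.879, 0.001]
force: [-1.6, 5.0, 7.6]
grip_width: 0.666
grip_force: 64.9
```

```bash
python3 st.py; python3 -c "
from h import *
for i in range(4):
    capture('scene'); s=sense(); print(s['wrist_torque'][2],s['force'][2])"
```

```text
19.0333 [528.457 -55.469 237.199] F [-1.643  5.017  7.552] T [0.682 0.435 0.245] g 0.6656431676479507 64.93449939047764 j6 -0.9031890126967056
(array([-0.058, -0.043, -1.28 ]), np.float64(0.5770390438516294), array([ 0.001,  0.001, -1.   ]))
0.23912975792921937 8.18112369194934
0.2478264207580732 7.582305774257345
0.2682026917833157 7.938676525722312
0.2528536684705647 7.628414203230514
```

Emit:
{"method": "step_arm", "body": {
  "commands": "0.6 0 0 0.01 0 0 0.03; 0.6 0 0 0.01 0 0 0.06; 0.6 0 0 0.01 0 0 0.06; 0.6 0 0 0.01 0 0 0.06"
}}

```text
time_s: 19.57
eef_pos: [528.4, -55.4, 237.0]
ee_rot: [0.0, 0.503, 0.864, 0.001]
force: [-2.1, 6.0, 7.3]
grip_width: 0.666
grip_force: 64.8
```

```bash
cat > tq.py <<'E'
from h import *
L=[]
for i in range(5):
    capture('scene'); s=sense(); L.append([s['wrist_torque'][2],s['force'][2]])
print(np.round(L,3).T.tolist(),np.mean(L,0),s["eef_pos"],s["joints"][5])
E
python3 tq.py
```

```text
[[0.372, 0.316, 0.339, 0.352, 0.316], [6.58, 7.249, 7.512, 7.251, 6.976]] [0.33880053 7.11381562] [528.42529513 -55.45185578 236.92862513] -0.8433863198584242
```

Emit:
{"method": "step_arm", "body": {
  "commands": "0.6 0 0 0.01 0 0 0.03; 0.6 0 0 0.01 0 0 0.05; 0.6 0 0 0.01 0 0 0.05; 0.6 0 0 0.01 0 0 0.05"
}}

```text
time_s: 20.15
eef_pos: [528.4, -55.4, 236.8]
ee_rot: [0.0, 0.524, 0.852, 0.001]
force: [-0.6, 5.1, 6.1]
grip_width: 0.665
grip_force: 64.8
```

```bash
python3 tq.py
```

```text
[[0.504, 0.453, 0.49, 0.443, 0.466], [6.151, 7.403, 6.036, 6.997, 6.295]] [0.47109331 6.57647621] [528.41696414 -55.45088649 236.76466979] -0.7936378144006621
```

Torque is 0.47 N m, which is snug. I'll relieve the push, open and retreat upward.

Emit:
{"method": "step_arm", "body": {
  "commands": "0.6 0 0 -0.1 0 0 0; 0.6 0 0 -0.1 0 0 0; 0.75 0 0 -0.1 0 0 0; 0.9 0 0 -0.1 0 0 0; 1 0 0 -0.1 0 0 0; 1 0 0 -0.1 0 0 0; 1 0 0 -0.1 0 0 0; 1 0 0 -0.1 0 0 0; 1 0 0 -1 0 0 0; 1 0 0 -3 0 0 0; 1 0 0 -6 0 0 0; 1 0 0 -9 0 0 0; 1 0 0 -12 0 0 0; 1 0 0 -12 0 0 0; 1 0 0 -12 0 0 0"
}}

```text
time_s: 21.65
eef_pos: [528.6, -56.4, 357.6]
ee_rot: [0.002, 0.525, 0.851, 0.0]
force: [-0.1, 0.4, -0.5]
grip_width: 1.002
grip_force: 0.0
```

Run:
```python
from cap import *
s=sense(); m=camera_model("wrist"); im=capture("wrist"); print(s["time_s"],s["eef_pos"],s["force"],s["wrist_torque"])
for d in search_frame("wrist","cap")[:4]: print(round(d["score"],2),np.array(d["rect"]),at_z("wrist",d["rect"][:2],270,m))
for z in (284,253): print(proj("wrist",[528.6,-56,z],m))
```

```text
21.65 [528.586 -56.408 357.634] [-0.136  0.394 -0.495] [-0.02   0.02   0.008]
0.93 [378.9  19.4  43.1  38.7] [507.229  76.48  270.   ]
0.64 [320.9 201.7  78.9  78.7] [530.33  -56.693 270.   ]
[319.394 205.342]
[319.272 194.238]
```

```bash
python3 -c "
from rig import *
print(finish_job())"
```

```text
the job is handed in; nothing more can be done
None
```

The cap farthest to the robot's left is screwed onto the boiler neck at about 0.47 N m (snug), the gripper is clear, and the job is handed in; `finish_job()` returned no verdict, and I estimated the thread pull on the gasket from that torque rather than measuring it.

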